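Tighten the keel-strap nut with the adjustable wrench

ROBOT

A 6-joint arm with a two-finger parallel gripper is mounted at the origin on the work surface. World frame = base frame: x ahead of the robot, y to its left, z up, the work surface at z = 0. Lengths are in m, angles in rad, forces in N, time in s.
With the tool pointing down it reaches from about 0.3 to 0.775 m from the base axis. Payload 14.6 kg.
Tool frame: the origin (TCP) lies on the centre line of the jaws, within the pads' length; the fingertips stand 19 mm ahead of it and the grasp point (between the pads) is the TCP; y points along the fingers, x is the direction in which the jaws open and shut, and the axes are right-handed (so a half turn about y gives the same grasp; the last joint's range is limited). The gripper opens to 94 mm and grips with 3 to 60 N. Pads are 16 mm wide; open, the fingers measure 119 mm over their backs; the gripper's body (75 mm by 177 mm) begins 78 mm behind the grasp point.
Start: joints at [1.118, 0.3, 1.521, -0, 1.321, -0.067], TCP at [0.207, 0.51, 0.224] pointing down, gripper open.
Joint ranges: [-3.03, 3.03], [-0.79, 2.21], [0.23, 2.52], [-1.04, 4.18], [0, 3.07], [-2.55, 2.55]. Speed limits (rad/s): [2.22, 2.22, 2.57, 3.14, 3.14, 3.14].

INTERFACE

Orientations are given as [roll, pitch, yaw] about the fixed x, y, z axes, in that order (R = Rz(yaw) Ry(pitch) Rx(roll)).
In Python, from station import ctrl, optics gives the robot as it stands.
- The arm moves only by the tool jog_arm, never from a script. Its argument "targets" is a list of rows, each a list of 3 entries, a list of its own where there are three numbers: the finger opening in cm, from 0 to 9.4, then the shift along the tool's x, y, z in cm, then the turn about the tool's y in rad. A call has 1 to 10 rows; each row is the pose to reach, as a shift and turn from the pose commanded when the call began, along the tool's axes at that moment; what a row does not reach only later rows make up. A row lasts 1/10 s, in which the tool goes at most 50 mm and 8.59 degrees, less where a joint would pass 70% of its speed; a pose out of reach is approached as far as the arm can. A call with a gripper value outside its range is refused whole. The fingers move at their own pace and stop on an object; "grip_force" is the grip in N (left out, the last holds). Time passes only in rows, so rows that repeat a pose let the fingers close. It gives the time, the measured TCP pose, the force and the opening at its end, in the units of the state.
- ctrl.get_obs(): the state, without advancing time (a new reading comes with each control period).
- optics.camera(name): name is "scene" or "top"; returns a dict with "img" (384x512x3 uint8, red, green, blue), "range_z" (384x512 float32, m along the optical axis (not along the pixel's ray), 0 where there is no reading), "camera_matrix" (3x3 intrinsics, pixels), "k1" (the pictures are not rectified: a ray, as slopes to the right and down, at radius r is drawn at 1 + k1 r^2 times it, then the intrinsics apply), "world_to_cam" (4x4, takes a point from world to camera coordinates). Camera axes: x right, y up, looking along -z (the intrinsics and any distortion apply to the point x, -y, -z); pixel columns grow to the right and rows downward; lengths in m; the calibration is good to about 2 mm. A picture is of the moment at which its call begins.
- ctrl.hand_in(): hands the job in, once; it reports no verdict.
The state is a dict: "time_s": time; "qpos": joint angles; "joint_vel": joint speeds; "tau": joint torques, N m; "ee_pos": TCP position; "eef_rot": TCP orientation; "force": force on the tool from outside, world axes, zero at the start; "moment": the same for the moment, N m; "grip_width": finger opening in m.
Only numpy, scipy, OpenCV 4.12 (cv2) and the standard library are available. Lean on these libraries where they do the work, as an engineer would, in place of code of your own. Each camera call takes 0.05 s, during which the arm holds its last target. There are 200 camera calls.

TASK

Set the adjustable wrench flat on the timber with its mouth right round the hexagon nut on the keel strap, and roll its worm until the jaws just fit the nut. Then tighten the nut clockwise by one flat (a sixth of a turn) with the wrench, not with the fingers, and let go, leaving the wrench snug on the nut. Leave the mallet, the wedge and the grease tin beside the timber where they are.

Things in the scene. Friction and masses are not known exactly. Their poses are not given: they have to be found in the camera images.
- nut: The only hexagon nut: grey steel, 30 mm across flats, 35 across corners, 16 high, on an upright bolt that ends 3 mm above it. It stands on a steel strap let in flush in the timber's flat upper face. Origin: centre of its underside, on that face. Own x is square to two of its flats (so are the directions 60 deg either side), z up. It turns but does not climb.
- nut_turn (a joint): How far the nut has been tightened, rad: 0 at the start, grows clockwise seen from above; one flat is 1.05. It drags with about 0.35 N m (3 N on the handle 125 mm out) all the way and stays where it is left.
- wrench_grip (a point): Point on the handle of the loose steel adjustable wrench (207 mm, 0.36 kg), half-way up, 23 mm behind its balance point. Own x runs along the handle to the head, z up. Handle: 20 wide (own y), 9 thick, from 100 mm behind this point to 10 mm ahead; end boss 26 wide. Head and boss are 15 thick; lying flat, the handle's underside is 3 mm and this point 7.5 mm above the surface.
- wrench_mouth (a point): Where the centre of a 30 mm nut sits in the wrench's mouth when touching the fixed jaw, 7.5 mm above the wrench's underside; 73.6 mm ahead and 21.8 mm left of wrench_grip. Own x points out of the mouth (22.5 deg left of the handle's line), own y square to the jaw faces, from the fixed towards the sliding jaw. Fixed jaw face at y = -15 mm, throat bottom at x = -19, jaw tips at x = +13.
- wrench_worm (a point): Centre of the wrench's worm: a knurled roller 17 mm across and 18 long in a window of the head, top 8.5 mm above this point (17.7 above the wrench's underside, 2.7 above the head). Axes as wrench_mouth; its axis is y. It lies 35.5 mm behind the mouth point, 4 mm towards the fixed jaw. Stroking its top towards the mouth closes the jaws, away opens them: 1.1 mm per 10 mm of stroke.
- sliding_jaw: The wrench's sliding jaw, 31 mm long, 15 wide, 14 thick. Origin: at the throat bottom, on its face (which meets the nut), at the height of the wrench's underside; axes as wrench_mouth. Set it with the worm only.
- jaw_gap (a joint): Gap between the jaw faces, m: 0.033 to 0.037 at the start, 0.030 when snug on the nut. The jaw moves only as the worm rolls. The worm drags with 3 to 3.5 N at its rim, so a fingertip pressed down on it with 8 to 15 N rolls it; with less it slips. Once the jaw meets the nut the worm stalls and the finger slips harmlessly. With a loose fit the jaws slip round the nut.
- timber: Pale keel timber, 520 (own x) x 220 (own y) x 75 mm high, fixed on the bench, running away from the robot; origin under its centre. The nut stands on it at own x = -130 mm, y = 0. Its upper face is flat and clear within 200 mm of the nut; a handle pointing sideways overhangs its edge and tips the wrench if pressed down there.
- mallet: Bystander: wooden mallet, 270 mm long, head 130 x 75 x 62 high, on the bench on the side of the timber where the wrench is not; origin on the bench, on the handle's line, 100 mm before the middle of the head (own x).
- wedge: Bystander: oak wedge 140 (own x) x 50 x 32 mm on the bench beside the timber; origin under its centre.
- grease_tin: Bystander: plain metal tin, 80 mm across, 70 high, on the bench beside the timber; origin under its centre.
Mind the look-alikes: they are no part of the job. Leave any blue or pink look-alike of the part that bears wrench_grip alone.

How it is judged:
On the way:
1. the jaws fit the nut (gap under 31.4 mm), the wrench lying flat round it, before the nut has been turned by more than 0.3 rad (horizontal distance between wrench_mouth and nut below 0.008 m and z of nut in the frame of wrench_mouth between -0.012 and -0.003 m and angle between wrench_mouth's own z axis and vertical below 0.08 rad and value of joint jaw_gap below 0.0314 m and value of joint nut_turn below 0.3 rad), for 0.2 s.
At the end, for the whole second after the job is handed in: The nut has been tightened by one flat (0.80 to 1.30 rad clockwise) and is at rest; the wrench lies flat on the timber (within 0.08 rad) with the nut in its mouth (mouth point within 8 mm of the nut's axis) and its jaws still snug, gap under 31.8 mm (horizontal distance between wrench_mouth and nut below 0.008 m and z of nut in the frame of wrench_mouth between -0.012 and -0.003 m and angle between wrench_mouth's own z axis and vertical below 0.08 rad and value of joint jaw_gap below 0.0318 m and value of joint nut_turn between 0.8 and 1.3 rad and velocity of joint nut_turn between -0.05 and 0.05 rad/s); the robot touches nothing.
It fails at once if the fingers bear on the nut itself with over 8 N (contact force between nut and the fingers above 8 N).
It fails at once if the sliding jaw is forced with the fingers, over 20 N, and not set with the worm (contact force between sliding_jaw and the fingers above 20 N).
It fails at once if the mallet is shifted by more than 50 mm (distance of mallet from where it was at the start of the episode above 0.05 m).
It fails at once if the wedge is shifted by more than 50 mm (distance of wedge from where it was at the start of the episode above 0.05 m).
It fails at once if the grease tin is shifted by more than 50 mm (distance of grease_tin from where it was at the start of the episode above 0.05 m).
It also fails if it takes over 69 s, if anything falls off the work surface, if the arm or the gripper's body presses on something with over 40 N, if the wrist force passes 120 N, or if a joint passes its speed limit or range.

## Working session

There is one attempt and no reset: what is moved stays moved. The work goes in short steps, Python scripts to look and compute and a tool call to move; the robot and the scene stay as the last step left them, time stands still between calls to the robot, and variables do not carry over. Pictures are saved under pics/ and viewed, about 8 in all and at most 12, crops included, and the job is handed in when it is done.

Besides the shell and the picture viewer there is one more tool, called by a JSON object that holds its "method" and its "body", one argument or row to a line. jog_arm: Moves the arm, as the interface text tells. Its arguments: {"type":"object","properties":{"targets":{"type":"array","items":{"type":"array"}},"grip_force":{"type":"number"}},"required":["targets"]}

```bash
mkdir -p pics; ls; cat > h.py <<'E'
import numpy as np, cv2
from station import ctrl, optics
from scipy.spatial.transform import Rotation as R
def cloud(c):
    h,w=c["range_z"].shape; u,v=np.meshgrid(np.arange(w),np.arange(h))
    K=c["camera_matrix"]; d=np.array([c["k1"]*1.0])
    xd=(u-K[0,2])/K[0,0]; yd=(v-K[1,2])/K[1,1]; x,y=xd.copy(),yd.copy()
    for _ in range(20):
        s=1+c["k1"]*(x*x+y*y); x,y=xd/s,yd/s
    z=c["range_z"]; p=np.stack([x*z,-y*z,-z,np.ones_like(z)],-1)
    return (p@np.linalg.inv(c["world_to_cam"]).T)[...,:3]
def proj(c,P):
    q=c["world_to_cam"]@np.append(P,1); x,y=q[0]/-q[2],-q[1]/-q[2]; s=1+c["k1"]*(x*x+y*y)
    K=c["camera_matrix"]; return np.array([K[0,0]*x*s+K[0,2],K[1,1]*y*s+K[1,2]])
def save(n,img,roi=None,k=1):
    if roi: a,b,c_,d=roi; img=img[b:d,a:c_]
    cv2.imwrite("pics/"+n,cv2.resize(img[...,::-1].copy(),None,fx=k,fy=k,interpolation=cv2.INTER_CUBIC))
def ortho(c,P,x0,x1,y0,y1,z,res=0.0005):
    # rectified map of the plane at height z: columns -> -y (left=+y), rows -> -x (up=+x)
    xs=np.arange(x1,x0,-res); ys=np.arange(y1,y0,-res); X,Y=np.meshgrid(xs,ys,indexing='ij')
    p=np.stack([X,Y,np.full_like(X,z),np.ones_like(X)],-1)@c["world_to_cam"].T
    x,y=p[...,0]/-p[...,2],p[...,1]/p[...,2]; s=1+c["k1"]*(x*x+y*y); K=c["camera_matrix"]
    return cv2.remap(c["img"],(K[0,0]*x*s+K[0,2]).astype(np.float32),(K[1,1]*y*s+K[1,2]).astype(np.float32),cv2.INTER_CUBIC)
E
python3 - <<'E'
from h import *
print(ctrl.get_obs())
a=optics.camera("scene");b=optics.camera("top")
np.save("a.npy",a,allow_pickle=True);np.save("b.npy",b,allow_pickle=True)
for c in(a,b): print(c["camera_matrix"],c["k1"],np.linalg.inv(c["world_to_cam"])[:3])
save("a.png",a["img"],None,1.5);save("b.png",b["img"],None,1.5)
E
```

```text
pics
{'time_s': 0.0, 'qpos': array([ 1.11842434e+00,  3.00460309e-01,  1.52161450e+00,  1.77351690e-05,
        1.32070051e+00, -6.65805184e-02]), 'joint_vel': array([ 0.00091201, -0.00184316, -0.00142678, -0.00043098, -0.00269148,
       -0.00089375]), 'tau': array([ 1.46335533e-03, -5.31831300e+01, -3.52735019e+01,  7.08899321e-02,
        2.44269107e-02, -1.53652604e-04]), 'ee_pos': array([0.2068382 , 0.50935066, 0.2238781 ]), 'eef_rot': array([-1.57070050e+00,  1.17889650e-03,  1.18500051e+00]), 'force': array([0.35296037, 0.0423118 , 0.06424909]), 'moment': array([ 0.00097148, -0.03623942, -0.04537201]), 'grip_width': 0.09404638890504487}
[[373.75277962   0.         264.23232778]
 [  0.         373.75277962 192.40779446]
 [  0.           0.           1.        ]] -0.08506885156234863 [[ 0.14217731 -0.74328114  0.65369623  1.05317676]
 [ 0.98968441  0.09499137 -0.10724459 -0.07895337]
 [ 0.01761738  0.66220071  0.74911938  0.72537318]]
[[405.08051552   0.         262.60680306]
 [  0.         405.08051552 186.99345431]
 [  0.           0.           1.        ]] 0.030775618672352765 [[-2.22022738e-02  9.86391383e-01 -1.62908250e-01  3.15107161e-01]
 [-9.99744001e-01 -2.26156326e-02 -6.83053623e-04  4.26919352e-02]
 [-4.35803134e-03  1.62851380e-01  9.86640986e-01  1.05451275e+00]]
```

View pics/a.png

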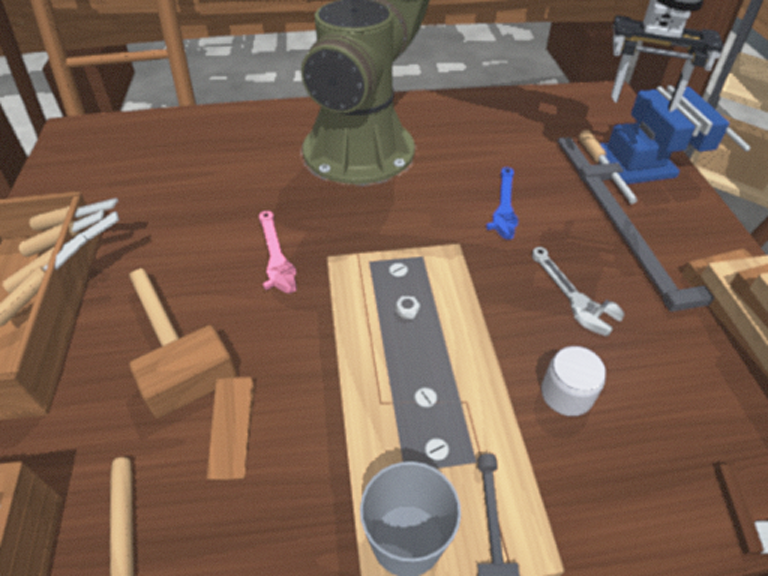

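View pics/b.png

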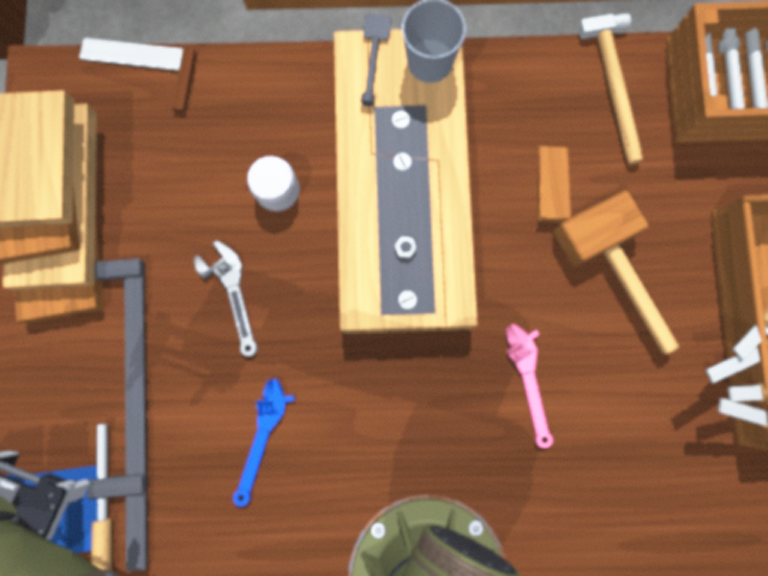

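The scene view faces the robot. In the top view (up = +x, left = +y), the real grey wrench is at about (235,295) with its mouth up-left. The nut is at about (405,247), and the tin, mallet and wedge stand beside the timber. Next I'll make rectified close-ups for measuring.

```bash
python3 - <<'E'
from h import *
a=np.load("a.npy",allow_pickle=True).item();b=np.load("b.npy",allow_pickle=True).item()
for c,(nu,nv),(wu,wv) in((a,(407,303),(578,293)),(b,(405,247),(235,295))):
    P=cloud(c)
    for u,v in((nu,nv),(wu,wv)): print(P[round(v/1.5),round(u/1.5)])
# timber edges from top cloud
P=cloud(b);m=(abs(P[...,2]-0.075)<0.012)&(abs(P[...,1])<0.25);Q=P[m]
r=cv2.minAreaRect((Q[:,:2]*1000).astype(np.float32));print(r,np.median(Q[:,2]))
P0=P[164,270];W=P[197,157]
print(P0,W)
E
```

```text
[0.5338816  0.02188192 0.09618496]
[0.47901759 0.33039069 0.0121157 ]
[0.52771333 0.0242023  0.0922332 ]
[0.46737819 0.3183288  0.01082995]
((517.4843139648438, -21.8358154296875), (887.7548828125, 464.2387390136719), 15.214366912841797) 0.07556242239198091
[0.52926147 0.02422061 0.09641964] [0.46737819 0.3183288  0.01082995]
```

```bash
python3 - <<'E'
from h import *
a=np.load("a.npy",allow_pickle=True).item();b=np.load("b.npy",allow_pickle=True).item()
def grid(o,x0,x1,y0,y1,res,st):
    o=o.copy()
    for g in np.arange(np.ceil(x0/st)*st,x1,st): cv2.line(o,(0,int((x1-g)/res)),(6,int((x1-g)/res)),(255,0,0),1); cv2.putText(o,f"{g*1000:.0f}",(8,int((x1-g)/res)+4),0,.35,(255,255,0))
    for g in np.arange(np.ceil(y0/st)*st,y1,st): cv2.line(o,(int((y1-g)/res),0),(int((y1-g)/res),6),(255,0,0),1); cv2.putText(o,f"{g*1000:.0f}",(int((y1-g)/res)-8,16),0,.35,(255,255,0))
    return o
N=(.5,.56,-.01,.06,.00019);W=(.36,.57,.24,.38,.0007)
L=[]
for c in(a,b):
    x0,x1,y0,y1,res=W
    wi=cv2.resize(grid(ortho(c,None,x0,x1,y0,y1,.013,res/2),x0,x1,y0,y1,res/2,.02),(400,600))
    L.append(wi)
    n=grid(ortho(c,None,*N[:4],.091,N[4]),*N,.01);L.append(n)
save("w.png",np.hstack([L[0],L[2]]))
h=min(L[1].shape[0],L[3].shape[0]);save("n.png",np.hstack([L[1][:h],L[3][:h]]))
E
```

```text
(no output)
```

View pics/w.png

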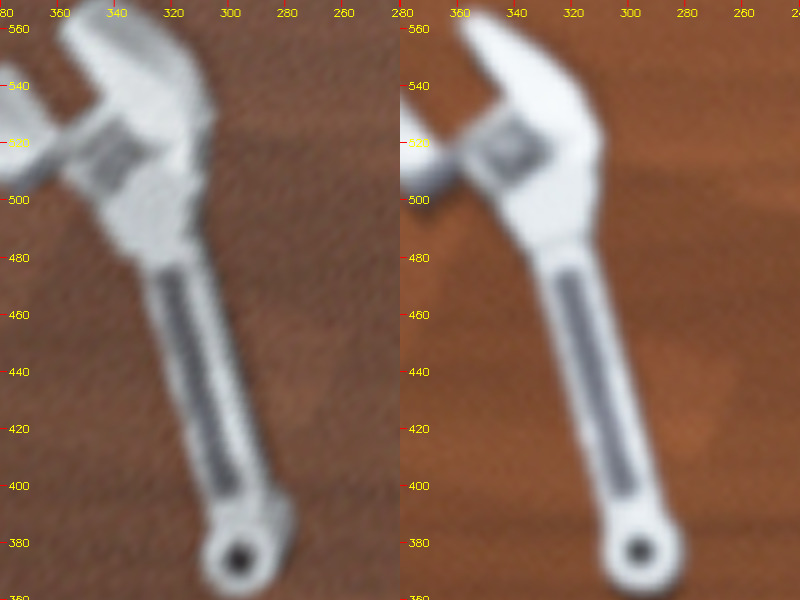

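View pics/n.png

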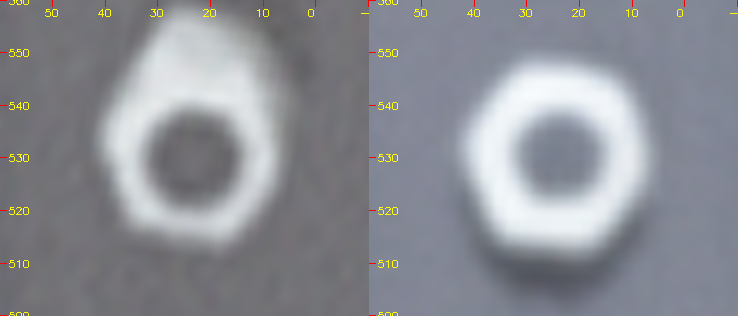

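The close-ups put the nut centre near (0.530, 0.024), the wrench boss hole near (0.377, 0.2965) and the handle yaw at about 13-16°. I'll fit both numerically.

```bash
cat >> h.py <<'E'
from scipy.optimize import minimize
def fitnut(c,x0,S=4):
    roi=proj(c,[.531,.024,.085]).astype(int)-[22,22]
    img=c["img"][roi[1]:roi[1]+44,roi[0]:roi[0]+44].astype(np.float32)
    g=cv2.resize(img.mean(2),None,fx=S,fy=S,interpolation=cv2.INTER_LINEAR)
    def model(p):
        V=[[p[0]+.0174*np.cos(p[2]+np.pi/6+k*np.pi/3),p[1]+.0174*np.sin(p[2]+np.pi/6+k*np.pi/3)] for k in range(6)]
        q=np.array([(proj(c,[*v,z])-roi+.5)*S-.5 for v in V for z in(.075,.091)],np.float32)
        m=np.zeros(g.shape,np.uint8); cv2.fillConvexPoly(m,np.round(cv2.convexHull(q)*16).astype(np.int32),255,cv2.LINE_AA,4)
        t=np.array([(proj(c,[p[0]+.0096*np.cos(k),p[1]+.0096*np.sin(k),.092])-roi+.5)*S-.5 for k in np.arange(0,6.3,.3)],np.float32)
        cv2.fillConvexPoly(m,np.round(t*16).astype(np.int32),0,cv2.LINE_AA,4)
        return cv2.GaussianBlur(m.astype(np.float32),(0,0),S*.7)
    f=lambda p:-np.corrcoef(model(p).ravel(),g.ravel())[0,1]
    return min((minimize(f,[*x0,t],method="Nelder-Mead",options=dict(initial_simplex=np.array([[*x0,t],[x0[0]+.003,x0[1],t],[x0[0],x0[1]+.003,t],[*x0,t+.2]]),xatol=1e-5,fatol=1e-6)) for t in np.radians([0,15,30,45])),key=lambda r:r.fun)
E
python3 - <<'E'
from h import *
a=np.load("a.npy",allow_pickle=True).item();b=np.load("b.npy",allow_pickle=True).item()
for c in(a,b):
    r=fitnut(c,(.53,.024)); print("nut",r.x[:2],np.degrees(r.x[2])%60,r.fun)
    # timber strap/timber side edges: direction via top cloud edges
    x0,x1,y0,y1,res=.36,.58,.24,.40,.0005
    o=ortho(c,None,x0,x1,y0,y1,.0105,res).astype(int)
    m=((o.min(2)>105)&(o.max(2)-o.min(2)<45)).astype(np.uint8)
    cen=[]
    for X in np.arange(.402,.472,.004):
        row=o[int((x1-X)/res)]; k=np.abs(row.max(1)-row.min(1))<40; # grey
        ys=y1-np.where(k)[0]*res; e=296.5+(X*1e3-377)*.26; ys=ys[abs(ys*1e3-e)<16]
        cen.append((X,ys.min(),ys.max()))
    cen=np.array(cen); 
    for j in(1,2):
        p=np.polyfit(cen[:,0],cen[:,j],1);print(np.degrees(np.arctan(p[0])),p[0]*.44+p[1], end=" ")
    print()
P=cloud(b)
for s in(1,-1):
  pts=[]
  for v in range(70,205,5):
    k=(P[v,:,2]>.068)&(P[v,:,2]<.085)&(abs(P[v,:,1])<.2); q=P[v][k]
    if len(q): pts.append(q[np.argmax(s*q[:,1])])
  pts=np.array(pts); p=np.polyfit(pts[:,0],pts[:,1],1); print("edge",np.degrees(np.arctan(p[0])),p[0]*.53+p[1], pts[[0,-1]])
E
```

```text
nut [0.52935906 0.02388437] 51.582527280623246 -0.5577834133515446
14.60522729685884 0.2971534227726179 16.362326001424023 0.32600773993808047 
nut [0.53193732 0.02418964] 51.203698405908334 -0.4560980856441125
14.992123529399716 0.2995712074303406 15.898528198073098 0.32513931888544895 
edge 0.6214344486987597 0.13295926692453786 [[0.78395957 0.13579748 0.07387158]
 [0.44671755 0.13089254 0.07483211]]
edge 0.7363074948599437 -0.08454944367134148 [[ 0.77802569 -0.08229417  0.07513071]
 [ 0.44190347 -0.08604296  0.07393073]]
```

```bash
cat >> h.py <<'E'
def go(x,y,z,yawdeg):
    o=ctrl.get_obs(); M=R.from_euler("xyz",o["eef_rot"]).as_matrix()
    d=M.T@(np.array([x,y,z])-o["ee_pos"]); t=-(np.radians(yawdeg)-np.arctan2(M[1,0],M[0,0]))
    print("shift cm",np.round(d*100,2),"turn",round((t+np.pi)%(2*np.pi)-np.pi,3),"now",o["ee_pos"].round(4),np.degrees(np.arctan2(M[1,0],M[0,0])).round(2),"f",o["force"].round(2),"t",o["time_s"],"w",round(o["grip_width"],4))
E
python3 -c "
from h import *
go(.4765,.321,.08,105);go(.4765,.321,.021,105)"
```

```text
shift cm [ -7.29  14.4  -32.07] turn -0.648 now [0.2069 0.5094 0.2239] 67.9 f [ 0.55  0.66 -0.39] t 0.1 w 0.0941
shift cm [ -7.29  20.3  -32.07] turn -0.648 now [0.2069 0.5094 0.2239] 67.9 f [ 0.55  0.66 -0.39] t 0.1 w 0.0941
```

{"method": "jog_arm", "body": {
  "targets": [
    [9.4,[-1.2,1.5,-5],-0.12],
    [9.4,[-2.2,3.5,-9.5],-0.24],
    [9.4,[-3.3,5.5,-14],-0.36],
    [9.4,[-4.3,7.5,-18.5],-0.46],
    [9.4,[-5.3,9.5,-23],-0.56],
    [9.4,[-6.3,11.5,-27.5],-0.648],
    [6,[-7.1,13.5,-31],-0.648],
    [5,[-7.29,14.4,-32.07],-0.648],
    [5,[-7.29,14.4,-32.07],-0.648],
    [5,[-7.29,14.4,-32.07],-0.648]
  ]
}}

```text
time_s: 1.1
ee_pos: [0.476, 0.3221, 0.0808]
eef_rot: [-1.571, -0.0, 1.833]
force: [-0.7, 0.6, 0.6]
grip_width: 0.0654
```

```bash
python3 -c "
from h import *
go(.4765,.321,.021,105)
b=optics.camera('scene');save('c.png',b['img'],(330,100,480,250),4)"
```

```text
shift cm [-0.12  5.98 -0.02] turn 0.001 now [0.476  0.3221 0.0808] 105.04 f [-0.67  0.57  0.57] t 1.1 w 0.0654
```

View pics/c.png

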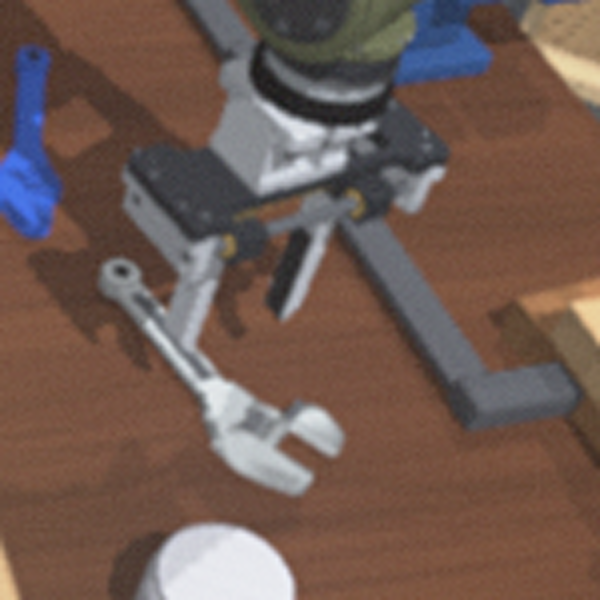

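The fingers are above the handle just behind the head and straddle it. I'll descend and grip.

{"method": "jog_arm", "body": {
  "targets": [
    [5,[-0.1,2,0],0],
    [5,[-0.1,4,0],0],
    [5,[-0.1,5.4,0],0],
    [5,[-0.1,5.9,0],0],
    [3,[-0.1,5.98,0],0],
    [1,[-0.1,5.98,0],0],
    [1,[-0.1,5.98,0],0],
    [1,[-0.1,5.98,0],0],
    [1,[-0.1,5.98,0],0],
    [1,[-0.1,5.98,0],0]
  ],
  "grip_force": 50
}}

```text
time_s: 2.15
ee_pos: [0.4772, 0.3208, 0.0213]
eef_rot: [-1.572, -0.001, 1.833]
force: [-1.4, 1.9, 6.5]
grip_width: 0.0192
```

```bash
python3 -c "
from h import *
go(.40,.18,.16,88.9);go(.41,.05,.13,88.9)"
```

```text
shift cm [-11.59 -13.88  11.09] turn 0.281 now [0.4772 0.3208 0.0213] 105.03 f [-1.38  1.88  6.46] t 2.15 w 0.0192
shift cm [-24.4 -10.9  13.5] turn 0.281 now [0.4772 0.3208 0.0213] 105.03 f [-1.38  1.88  6.46] t 2.15 w 0.0192
```

{"method": "jog_arm", "body": {
  "targets": [
    [1,[0,-3,0],0],
    [1,[0,-7,0],0],
    [1,[0,-11,0],0],
    [1,[-3,-12,1.5],0.03],
    [1,[-7,-12,4],0.08],
    [1,[-11,-12,6],0.14],
    [1,[-15,-12,8],0.2],
    [1,[-19,-12,10],0.25],
    [1,[-22,-12,12],0.281],
    [1,[-24.4,-12,13.5],0.281]
  ]
}}

```text
time_s: 3.15
ee_pos: [0.4085, 0.0479, 0.1403]
eef_rot: [-1.57, 0.0, 1.55]
force: [1.3, 0.4, -4.4]
grip_width: 0.0193
```

```bash
python3 -c "
from h import *
go(.4202,-.0129,.10,88.9)"
```

```text
shift cm [-6.05  4.03 -1.3 ] turn -0.002 now [0.4085 0.0479 0.1403] 88.8 f [ 1.34  0.37 -4.37] t 3.15 w 0.0193
```

{"method": "jog_arm", "body": {
  "targets": [
    [1,[-2,0,-0.4],0],
    [1,[-5,1,-1],0],
    [1,[-6.05,2,-1.3],0],
    [1,[-6.05,3.2,-1.3],0],
    [1,[-6.05,3.9,-1.3],0],
    [1,[-6.05,3.9,-1.3],0],
    [1,[-6.05,3.9,-1.3],0]
  ]
}}

```text
time_s: 3.85
ee_pos: [0.4216, -0.0106, 0.1017]
eef_rot: [-1.57, 0.0, 1.553]
force: [-0.4, -0.5, -4.2]
grip_width: 0.0193
```

```bash
python3 - <<'E'
from h import *
go(.4202,-.0129,.10,88.9)
a=optics.camera("scene");b=optics.camera("top")
np.save("a1.npy",a,allow_pickle=True);np.save("b1.npy",b,allow_pickle=True)
o=[]
for c in (a,b):
    x0,x1,y0,y1,res=.44,.56,-.04,.06,.0003
    i=ortho(c,None,x0,x1,y0,y1,.094,res)
    for g in np.arange(.44,.56,.02): r=int((x1-g)/res);cv2.line(i,(0,r),(8,r),(255,0,0),1);cv2.putText(i,f"{g*1000:.0f}",(10,r+4),0,.35,(255,255,0))
    for g in np.arange(-.04,.06,.02): r=int((y1-g)/res);cv2.line(i,(r,0),(r,8),(255,0,0),1);cv2.putText(i,f"{g*1000:.0f}",(r-8,20),0,.35,(255,255,0))
    o.append(i)
save("d.png",np.hstack(o))
E
```

```text
shift cm [-0.23  0.17  0.14] turn 0.001 now [ 0.4216 -0.0106  0.1017] 88.96 f [-0.38 -0.49 -4.17] t 3.85 w 0.0193
```

View pics/d.png

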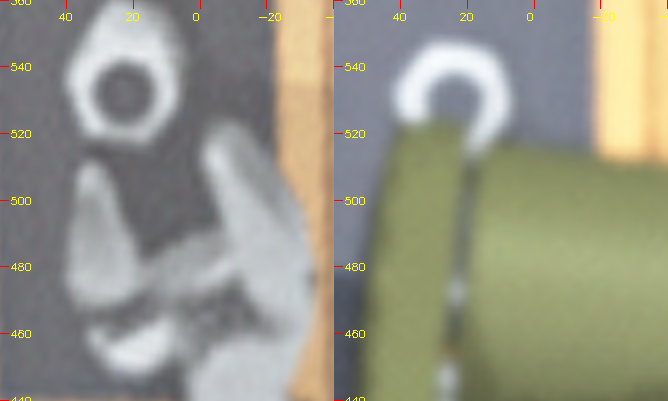

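In the scene half, the mouth (sliding-jaw tip at about y=33, fixed-jaw edge from (513,0) to (490,-9)) points at the nut within about 2 mm of prediction. The top view is blocked by the arm. I'll lower the wrench, then slide it in.

{"method": "jog_arm", "body": {
  "targets": [
    [1,[-0.1,0.2,0.07],0],
    [1,[-0.23,0.42,0.14],0],
    [1,[-0.23,0.42,0.14],0],
    [1,[-0.23,0.42,0.14],0],
    [1,[-0.23,0.42,0.14],0]
  ]
}}

```text
time_s: 4.45
ee_pos: [0.4202, -0.0133, 0.0975]
eef_rot: [-1.571, 0.0, 1.552]
force: [0.2, -0.6, -3.8]
grip_width: 0.0192
```

```bash
python3 -c "
from h import *
go(.4202,-.0129,.097,88.9);go(.4574,.0017,.097,88.9)"
```

```text
shift cm [0.04 0.05 0.  ] turn 0.0 now [ 0.4202 -0.0133  0.0975] 88.92 f [ 0.21 -0.59 -3.78] t 4.45 w 0.0192
shift cm [ 1.57  0.05 -3.69] turn 0.0 now [ 0.4202 -0.0133  0.0975] 88.92 f [ 0.21 -0.59 -3.78] t 4.45 w 0.0192
```

{"method": "jog_arm", "body": {
  "targets": [
    [1,[0.2,0.03,-0.5],0],
    [1,[0.43,0.03,-1.0],0],
    [1,[0.64,0.03,-1.5],0],
    [1,[0.85,0.03,-2.0],0],
    [1,[1.06,0.03,-2.5],0],
    [1,[1.28,0.03,-3.0],0],
    [1,[1.28,0.03,-3.0],0]
  ]
}}

```text
time_s: 5.15
ee_pos: [0.451, -0.0008, 0.0971]
eef_rot: [-1.571, -0.0, 1.552]
force: [-1.0, -0.3, -4.4]
grip_width: 0.0192
```

No contact yet, so I'll do the last 7 mm and then set it down.

{"method": "jog_arm", "body": {
  "targets": [
    [1,[0.1,0,-0.25],0],
    [1,[0.2,0,-0.45],0],
    [1,[0.25,0,-0.65],0],
    [1,[0.25,0,-0.65],0],
    [1,[0.25,0.05,-0.65],0],
    [1,[0.25,0.08,-0.65],0],
    [1,[0.25,0.08,-0.65],0]
  ]
}}

```text
time_s: 5.85
ee_pos: [0.457, 0.0013, 0.0964]
eef_rot: [-1.571, -0.0, 1.552]
force: [-0.0, 0.6, -3.0]
grip_width: 0.0192
```

```bash
python3 - <<'E'
from h import *
go(.4574,.0017,.097,88.9)
a=optics.camera("scene")
i=ortho(a,None,.44,.56,-.04,.06,.090,.0002); save("e.png",i)
E
```

```text
shift cm [ 0.04 -0.06 -0.04] turn 0.0 now [0.457  0.0013 0.0964] 88.92 f [-0.04  0.64 -2.99] t 5.85 w 0.0192
```

View pics/e.png

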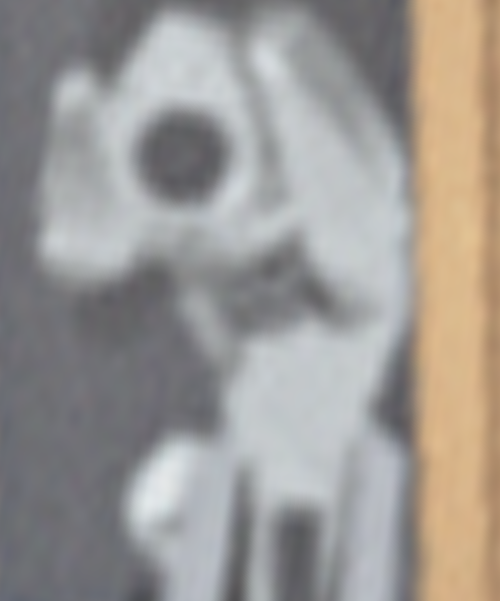

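The nut sits inside the mouth with a dark gap on the fixed-jaw side. I'll nudge 1.3 mm toward the fixed jaw, lower and release.

{"method": "jog_arm", "body": {
  "targets": [
    [1,[0.07,0.03,0.02],0],
    [1,[0.13,0.05,0.05],0],
    [1,[0.13,0.07,0.05],0],
    [1,[0.13,0.07,0.05],0]
  ]
}}

```text
time_s: 6.3
ee_pos: [0.4569, 0.0024, 0.0962]
eef_rot: [-1.572, 0.0, 1.552]
force: [-1.5, -3.8, 6.1]
grip_width: 0.0193
```

{"method": "jog_arm", "body": {
  "targets": [
    [2.5,[0,0,0],0],
    [3.5,[0,0,0],0],
    [4,[0,0,0],0],
    [4,[0,0,0],0],
    [4,[0,-1,0],0],
    [4,[0,-3,0],0],
    [0,[0,-5,0],0],
    [0,[0,-5,0],0]
  ]
}}

```text
time_s: 7.1
ee_pos: [0.4576, 0.0026, 0.1484]
eef_rot: [-1.575, 0.0, 1.552]
force: [1.0, 0.0, -0.5]
grip_width: 0.0277
```

```bash
python3 - <<'E'
from h import *
a=optics.camera("scene"); b=optics.camera("top")
i=ortho(a,None,.44,.56,-.04,.06,.090,.0002); j=ortho(b,None,.44,.56,-.04,.06,.090,.0002)
save("f.png",np.hstack([i,j])[:,:])
go(.457+.0423,.0013+.0045,.115,21.4)
E
```

```text
shift cm [ 0.4   3.08 -4.27] turn 1.179 now [0.4565 0.0026 0.1458] 88.92 f [ 0.73 -1.34 -0.31] t 7.2 w 0.0193
```

View pics/f.png

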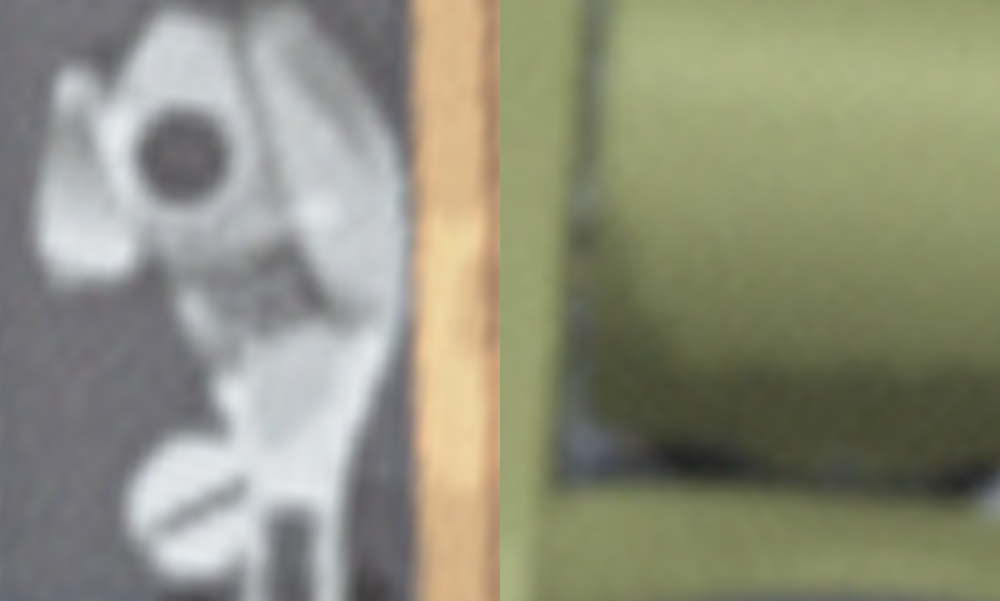

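The nut is now against the fixed jaw. The worm (dark knurl) is near (0.5005, 0.0064) with its top at z≈0.0927. I'll go to the stroke start, 10 mm behind it.

```bash
python3 -c "
from h import *
go(.4912,.0027,.1145,21.4)"
```

```text
shift cm [ 0.07  3.13 -3.46] turn 1.179 now [0.4565 0.0026 0.1458] 88.92 f [ 0.73 -1.34 -0.31] t 7.2 w 0.0193
```

{"method": "jog_arm", "body": {
  "targets": [
    [0,[0,0,-0.6],0.15],
    [0,[0,0,-1.2],0.3],
    [0,[0,0,-1.8],0.45],
    [0,[0,0,-2.4],0.6],
    [0,[0,0.5,-3],0.75],
    [0,[0.07,1,-3.46],0.9],
    [0,[0.07,1.5,-3.46],1.04],
    [0,[0.07,2.2,-3.46],1.179],
    [0,[0.07,2.9,-3.46],1.179],
    [0,[0.07,3.0,-3.46],1.179]
  ]
}}

```text
time_s: 8.2
ee_pos: [0.4904, 0.0027, 0.1142]
eef_rot: [-1.57, 0.002, 0.377]
force: [-0.2, -0.1, -0.1]
grip_width: 0.0003
```

{"method": "jog_arm", "body": {
  "targets": [
    [0,[0,0,0],0],
    [0,[0,0,0],0],
    [0,[0,0,0],0]
  ]
}}

```text
time_s: 8.5
ee_pos: [0.4912, 0.0027, 0.1159]
eef_rot: [-1.571, -0.0, 0.374]
force: [0.4, 0.1, -0.0]
grip_width: 0.0004
```

```bash
python3 -c "
from h import *
go(.4912,.0027,.112,21.4)"
```

```text
shift cm [-0.    0.39  0.  ] turn 0.001 now [0.4912 0.0027 0.1159] 21.44 f [ 0.41  0.14 -0.01] t 8.5 w 0.0004
```

{"method": "jog_arm", "body": {
  "targets": [
    [0,[0,0.2,0],0],
    [0,[0,0.35,0],0],
    [0,[0,0.42,0],0],
    [0,[0,0.44,0],0],
    [0,[0,0.44,0],0]
  ]
}}

```text
time_s: 9.0
ee_pos: [0.4911, 0.0027, 0.1112]
eef_rot: [-1.571, 0.0, 0.373]
force: [0.1, -0.2, 0.4]
grip_width: 0.0004
```

{"method": "jog_arm", "body": {
  "targets": [
    [0,[0,0.02,0],0],
    [0,[0,0.02,0],0]
  ]
}}

```text
time_s: 9.2
ee_pos: [0.4911, 0.0027, 0.1111]
eef_rot: [-1.571, -0.0, 0.373]
force: [0.1, -0.4, -0.4]
grip_width: 0.0002
```

{"method": "jog_arm", "body": {
  "targets": [
    [0,[0.1,0.04,0],0],
    [0,[0.2,0.04,0],0],
    [0,[0.3,0.04,0],0],
    [0,[0.3,0.04,0],0]
  ]
}}

```text
time_s: 9.6
ee_pos: [0.4938, 0.0038, 0.1106]
eef_rot: [-1.571, 0.001, 0.373]
force: [-2.2, -1.2, 1.4]
grip_width: 0.0007
```

{"method": "jog_arm", "body": {
  "targets": [
    [0,[0,0.04,0],0],
    [0,[0,0.04,0],0]
  ]
}}

```text
time_s: 9.8
ee_pos: [0.4938, 0.0038, 0.1104]
eef_rot: [-1.571, 0.0, 0.373]
force: [-4.5, -1.6, 4.8]
grip_width: 0.0003
```

{"method": "jog_arm", "body": {
  "targets": [
    [0,[0,-0.12,0],0],
    [0,[0.15,-0.12,0],0],
    [0,[0.3,-0.12,0],0],
    [0,[0.3,-0.07,0],0],
    [0,[0.3,-0.07,0],0]
  ]
}}

```text
time_s: 10.3
ee_pos: [0.4969, 0.0049, 0.1115]
eef_rot: [-1.571, -0.0, 0.373]
force: [-4.1, -0.7, 9.3]
grip_width: 0.0002
```

{"method": "jog_arm", "body": {
  "targets": [
    [0,[0,0.03,0],0],
    [0,[0,0.03,0],0]
  ]
}}

```text
time_s: 10.5
ee_pos: [0.497, 0.0049, 0.1114]
eef_rot: [-1.571, -0.001, 0.373]
force: [-5.6, -0.3, 11.8]
grip_width: 0.0004
```

{"method": "jog_arm", "body": {
  "targets": [
    [0,[0.1,0,0],0],
    [0,[0.2,0,0],0],
    [0,[0.3,0,0],0],
    [0,[0.4,0,0],0]
  ]
}}

```text
time_s: 10.9
ee_pos: [0.5011, 0.0064, 0.1117]
eef_rot: [-1.571, -0.002, 0.373]
force: [-4.3, 0.9, 13.6]
grip_width: 0.0003
```

{"method": "jog_arm", "body": {
  "targets": [
    [0,[0.1,0,0],0],
    [0,[0.2,0,0],0],
    [0,[0.3,0,0],0],
    [0,[0.4,0,0],0]
  ]
}}

```text
time_s: 11.3
ee_pos: [0.5048, 0.0079, 0.1114]
eef_rot: [-1.571, -0.001, 0.373]
force: [-2.4, -1.1, 5.9]
grip_width: 0.0008
```

The worm top is at z=0.0927 near x=0.501, and a 10-14 N press works. I'll run a full stroke cycle: lift, return, press, stroke.

{"method": "jog_arm", "body": {
  "targets": [
    [0,[-0.1,-0.2,0],0],
    [0,[-0.6,-0.2,0],0],
    [0,[-0.9,-0.12,0],0],
    [0,[-0.9,0,0],0],
    [0,[-0.9,0,0],0],
    [0,[-0.68,0,0],0],
    [0,[-0.46,0,0],0],
    [0,[-0.24,0.01,0],0],
    [0,[-0.02,0.03,0],0],
    [0,[0.1,0.05,0],0]
  ]
}}

```text
time_s: 12.3
ee_pos: [0.5056, 0.0082, 0.1109]
eef_rot: [-1.571, -0.002, 0.373]
force: [-1.0, -0.2, 7.8]
grip_width: 0.0006
```

{"method": "jog_arm", "body": {
  "targets": [
    [0,[-0.2,-0.25,0],0],
    [0,[-0.7,-0.25,0],0],
    [0,[-1.0,-0.17,0],0],
    [0,[-1.0,-0.05,0],0],
    [0,[-1.0,-0.05,0],0],
    [0,[-0.78,-0.05,0],0],
    [0,[-0.56,-0.05,0],0]
  ]
}}

```text
time_s: 13.0
ee_pos: [0.5, 0.0061, 0.1117]
eef_rot: [-1.571, -0.001, 0.373]
force: [-3.9, 0.7, 14.8]
grip_width: 0.0003
```

{"method": "jog_arm", "body": {
  "targets": [
    [0,[0.22,0.01,0],0],
    [0,[0.44,0.03,0],0],
    [0,[0.56,0.05,0],0]
  ]
}}

```text
time_s: 13.3
ee_pos: [0.5056, 0.0082, 0.111]
eef_rot: [-1.571, -0.002, 0.373]
force: [-1.3, 1.5, 8.8]
grip_width: 0.0006
```

```bash
python3 - <<'E'
from h import *
a=optics.camera("scene"); 
i=ortho(a,None,.44,.56,-.04,.06,.090,.0002); save("g.png",i)
go(.4969,.0049,.113,21.4)
E
```

```text
shift cm [-0.94 -0.21  0.01] turn -0.001 now [0.5057 0.0082 0.1109] 21.37 f [-0.59  0.89  8.57] t 13.35 w 0.0003
```

View pics/g.png

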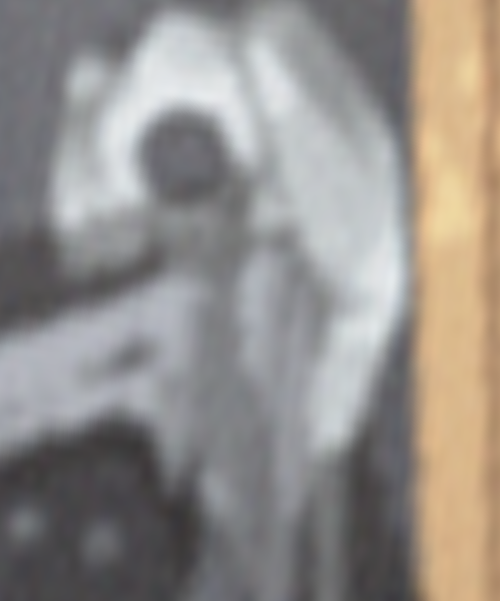

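The sliding jaw has closed by about 3 mm and the wrench hasn't shifted. I'll continue stroking, watching the drag mid-stroke for a stall.

{"method": "jog_arm", "body": {
  "targets": [
    [0,[-0.2,-0.25,0],0],
    [0,[-0.7,-0.25,0],0],
    [0,[-1.0,-0.17,0],0],
    [0,[-1.0,-0.05,0],0],
    [0,[-1.0,-0.05,0],0],
    [0,[-0.78,-0.05,0],0],
    [0,[-0.56,-0.05,0],0]
  ]
}}

```text
time_s: 14.05
ee_pos: [0.4998, 0.0061, 0.1116]
eef_rot: [-1.571, -0.0, 0.373]
force: [-6.0, 0.9, 15.7]
grip_width: 0.0003
```

{"method": "jog_arm", "body": {
  "targets": [
    [0,[0.22,0.01,0],0],
    [0,[0.44,0.03,0],0],
    [0,[0.56,0.05,0],0],
    [0,[0.36,-0.2,0],0],
    [0,[-0.14,-0.2,0],0],
    [0,[-0.44,-0.12,0],0],
    [0,[-0.44,0,0],0],
    [0,[-0.44,0,0],0],
    [0,[-0.22,0,0],0],
    [0,[0,0,0],0]
  ]
}}

```text
time_s: 15.05
ee_pos: [0.4993, 0.0058, 0.1116]
eef_rot: [-1.571, 0.002, 0.373]
force: [-10.8, -1.1, 19.6]
grip_width: 0.0007
```

{"method": "jog_arm", "body": {
  "targets": [
    [0,[0.22,0.01,0],0],
    [0,[0.44,0.03,0],0],
    [0,[0.56,0.05,0],0],
    [0,[0.36,-0.2,0],0],
    [0,[-0.14,-0.2,0],0],
    [0,[-0.44,-0.12,0],0],
    [0,[-0.44,0,0],0],
    [0,[-0.44,0,0],0],
    [0,[-0.22,0,0],0],
    [0,[0,0,0],0]
  ]
}}

```text
time_s: 16.05
ee_pos: [0.4992, 0.0058, 0.1115]
eef_rot: [-1.571, 0.002, 0.373]
force: [-10.9, -1.1, 20.1]
grip_width: 0.0008
```

{"method": "jog_arm", "body": {
  "targets": [
    [0,[0.22,0.01,0],0],
    [0,[0.44,0.03,0],0],
    [0,[0.56,0.05,0],0],
    [0,[0.36,-0.2,0],0],
    [0,[-0.14,-0.2,0],0],
    [0,[-0.44,-0.12,0],0],
    [0,[-0.44,0,0],0],
    [0,[-0.44,0,0],0],
    [0,[-0.22,0,0],0],
    [0,[0,0,0],0]
  ]
}}

```text
time_s: 17.05
ee_pos: [0.4993, 0.0058, 0.1115]
eef_rot: [-1.571, 0.002, 0.373]
force: [-10.8, -1.0, 20.1]
grip_width: 0.0005
```

The drag has risen from 4 to 11 N and stays constant, so the worm has stalled. I'll lift, turn back over the handle and look.

{"method": "jog_arm", "body": {
  "targets": [
    [0,[0,-1,0],0],
    [0,[-0.5,-3,0],0],
    [2,[-1.5,-4,0],-0.15],
    [4,[-2.5,-4,0],-0.3],
    [4,[-3.5,-4,0],-0.45],
    [4,[-4,-4,0],-0.6],
    [4,[-4,-4,0],-0.75],
    [4,[-4,-4,0],-0.9],
    [4,[-4,-4,0],-1.05],
    [4,[-4,-4,0],-1.179]
  ]
}}

```text
time_s: 18.05
ee_pos: [0.4626, -0.0085, 0.1506]
eef_rot: [-1.571, -0.0, 1.558]
force: [0.2, -0.6, 0.7]
grip_width: 0.0399
```

```bash
python3 - <<'E'
from h import *
a=optics.camera("scene"); 
i=ortho(a,None,.40,.56,-.06,.06,.090,.00025); save("i.png",i)
np.save("a2.npy",a,allow_pickle=True)
go(.457,.0024,.0963,88.9)
E
```

```text
shift cm [1.08 5.43 0.56] turn 0.014 now [ 0.4626 -0.0085  0.1506] 89.69 f [-0.14 -0.56 -0.74] t 18.1 w 0.04
```

View pics/i.png

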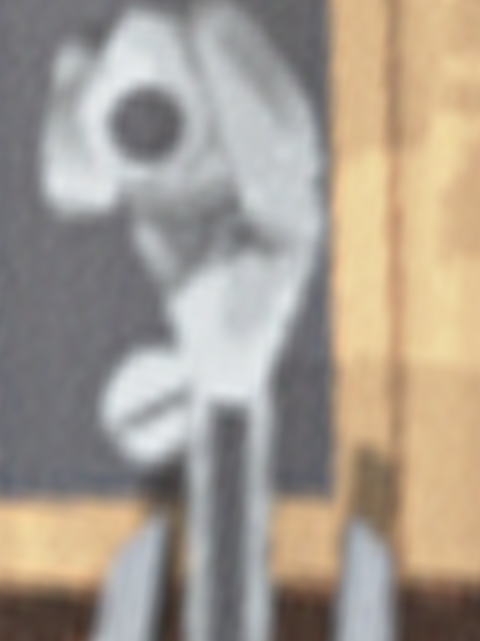

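The jaws now sit against both sides of the nut and the wrench hasn't moved. I'll re-grip the handle lightly.

{"method": "jog_arm", "body": {
  "targets": [
    [4,[0.7,0,0.3],0.014],
    [4,[1.08,1,0.56],0.014],
    [4,[1.08,3,0.56],0.014],
    [4,[1.08,4.8,0.56],0.014],
    [4,[1.08,5.38,0.56],0.014],
    [3,[1.08,5.38,0.56],0.014],
    [1,[1.08,5.38,0.56],0.014],
    [1,[1.08,5.38,0.56],0.014],
    [1,[1.08,5.38,0.56],0.014],
    [1,[1.08,5.38,0.56],0.014]
  ],
  "grip_force": 20
}}

```text
time_s: 19.1
ee_pos: [0.4576, 0.0027, 0.0975]
eef_rot: [-1.572, -0.0, 1.538]
force: [-0.3, 4.9, 4.9]
grip_width: 0.0194
```

```bash
cat >> h.py <<'E'
def arc(N,degs):
    o=ctrl.get_obs(); M=R.from_euler("xyz",o["eef_rot"]).as_matrix(); p=o["ee_pos"]; n=np.array([*N,p[2]])
    print(p.round(4),"yaw",np.degrees(np.arctan2(M[1,0],M[0,0])).round(2),"f",o["force"].round(1),"r",np.linalg.norm(p-n).round(4),"w",o["grip_width"])
    for d in degs:
        q=n+R.from_euler("z",-d,degrees=True).apply(p-n); s=M.T@(q-p)*100
        print([1,s.round(2).tolist(),round(np.radians(d),3)])
E
python3 -c "
from h import *
arc((.531,.0232),range(4,41,4))"
```

```text
[0.4576 0.0027 0.0975] yaw 88.12 f [-0.3  4.9  4.9] r 0.0762 w 0.01944512814741355
[1, [0.51, 0.0, 0.14], np.float64(0.07)]
[1, [1.03, 0.0, 0.25], np.float64(0.14)]
[1, [1.56, 0.0, 0.32], np.float64(0.209)]
[1, [2.09, 0.0, 0.35], np.float64(0.279)]
[1, [2.62, 0.0, 0.35], np.float64(0.349)]
[1, [3.15, 0.0, 0.3], np.float64(0.419)]
[1, [3.68, 0.0, 0.22], np.float64(0.489)]
[1, [4.2, 0.0, 0.11], np.float64(0.559)]
[1, [4.71, 0.0, -0.04], np.float64(0.628)]
[1, [5.21, 0.0, -0.23], np.float64(0.698)]
```

{"method": "jog_arm", "body": {
  "targets": [
    [1,[0.26,0,0.07],0.035],
    [1,[0.51,0,0.14],0.07],
    [1,[0.77,0,0.2],0.105],
    [1,[1.03,0,0.25],0.14],
    [1,[1.3,0,0.29],0.175],
    [1,[1.56,0,0.32],0.209],
    [1,[1.83,0,0.34],0.244],
    [1,[2.09,0,0.35],0.279],
    [1,[2.36,0,0.35],0.314],
    [1,[2.62,0,0.35],0.349]
  ]
}}

```text
time_s: 20.1
ee_pos: [0.4548, 0.028, 0.0975]
eef_rot: [-1.572, 0.001, 1.188]
force: [-1.2, -7.2, 6.7]
grip_width: 0.02
```

```bash
python3 -c "
from h import *
arc((.531,.0232),range(4,45,4))"
```

```text
[0.4548 0.028  0.0975] yaw 68.06 f [-1.2 -7.2  6.7] r 0.0764 w 0.020046230405951933
[1, [0.51, -0.0, 0.15], np.float64(0.07)]
[1, [1.03, -0.0, 0.26], np.float64(0.14)]
[1, [1.56, -0.0, 0.34], np.float64(0.209)]
[1, [2.09, -0.0, 0.38], np.float64(0.279)]
[1, [2.62, -0.0, 0.39], np.float64(0.349)]
[1, [3.16, -0.01, 0.35], np.float64(0.419)]
[1, [3.68, -0.01, 0.28], np.float64(0.489)]
[1, [4.21, -0.01, 0.17], np.float64(0.559)]
[1, [4.72, -0.01, 0.03], np.float64(0.628)]
[1, [5.22, -0.01, -0.15], np.float64(0.698)]
[1, [5.71, -0.01, -0.36], np.float64(0.768)]
```

The drag is about 7 N, as expected. I'll continue another 40°.

{"method": "jog_arm", "body": {
  "targets": [
    [1,[0.38,0,0.11],0.052],
    [1,[0.77,0,0.21],0.105],
    [1,[1.16,0,0.28],0.157],
    [1,[1.56,0,0.34],0.209],
    [1,[1.96,0,0.37],0.262],
    [1,[2.36,0,0.39],0.314],
    [1,[2.62,0,0.39],0.349],
    [1,[2.89,0,0.37],0.384],
    [1,[3.16,0,0.35],0.419],
    [1,[3.42,0,0.32],0.454]
  ]
}}

```text
time_s: 21.1
ee_pos: [0.4645, 0.061, 0.0975]
eef_rot: [-1.572, 0.001, 0.734]
force: [-2.2, -4.7, 8.4]
grip_width: 0.0199
```

```bash
python3 -c "
from h import *
arc((.531,.0232),range(2,23,2))
a=optics.camera('scene');save('j.png',ortho(a,None,.42,.58,-.06,.10,.090,.00027))"
```

```text
[0.4645 0.061  0.0975] yaw 42.05 f [-2.2 -4.7  8.4] r 0.0765 w 0.01985735314430905
[1, [0.25, -0.0, 0.08], np.float64(0.035)]
[1, [0.51, -0.0, 0.15], np.float64(0.07)]
[1, [0.77, -0.0, 0.21], np.float64(0.105)]
[1, [1.03, -0.0, 0.26], np.float64(0.14)]
[1, [1.3, -0.0, 0.31], np.float64(0.175)]
[1, [1.56, -0.0, 0.34], np.float64(0.209)]
[1, [1.83, -0.0, 0.37], np.float64(0.244)]
[1, [2.09, -0.0, 0.38], np.float64(0.279)]
[1, [2.36, -0.0, 0.39], np.float64(0.314)]
[1, [2.63, -0.0, 0.39], np.float64(0.349)]
[1, [2.89, -0.0, 0.37], np.float64(0.384)]
```

View pics/j.png

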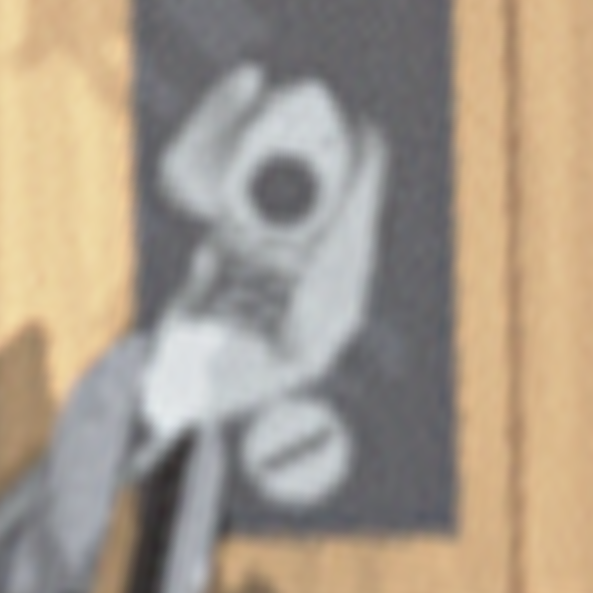

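The nut and the mouth have turned together by about 45°. Last 15°:

{"method": "jog_arm", "body": {
  "targets": [
    [1,[0.25,0,0.08],0.035],
    [1,[0.51,0,0.15],0.07],
    [1,[0.77,0,0.21],0.105],
    [1,[1.03,0,0.26],0.14],
    [1,[1.3,0,0.31],0.175],
    [1,[1.56,0,0.34],0.209],
    [1,[1.83,0,0.37],0.244],
    [1,[1.96,0,0.37],0.262],
    [1,[1.96,0,0.37],0.262]
  ]
}}

```text
time_s: 22.05
ee_pos: [0.4764, 0.0768, 0.0974]
eef_rot: [-1.572, 0.001, 0.473]
force: [-4.3, -6.2, 8.7]
grip_width: 0.0201
```

{"method": "jog_arm", "body": {
  "targets": [
    [2.5,[0,0,0],0],
    [3.5,[0,0,0],0],
    [4,[0,0,0],0],
    [4,[0,0,0],0],
    [4,[0,-2,0],0],
    [4,[0,-5,0],0],
    [4,[0,-9,2],0],
    [4,[0,-12,7],0],
    [4,[0,-14,12],0],
    [4,[0,-14,14],0]
  ]
}}

```text
time_s: 23.05
ee_pos: [0.4119, 0.2042, 0.2392]
eef_rot: [-1.571, -0.004, 0.474]
force: [0.7, 0.1, -1.2]
grip_width: 0.0399
```

```bash
python3 - <<'E'
from h import *
go(.4645,.061,.2,28)
a=optics.camera('scene');b=optics.camera('top')
save('k.png',np.hstack([ortho(c,None,.40,.58,-.06,.14,.090,.0005) for c in(a,b)]))
for c in (a,b):
    P=cloud(c)
    for n,p in dict(nut=(.523,.024,.091),head=(.499,.05,.090),end=(.46,.11,.087)).items():
        u,v=proj(c,p).round().astype(int); print(n,np.median(P[v-1:v+2,u-1:u+2].reshape(-1,3),0).round(4))
E
```

```text
shift cm [ -1.87   3.91 -15.14] turn -0.015 now [0.4119 0.2042 0.2392] 27.13 f [ 0.7   0.1  -1.17] t 23.05 w 0.0399
nut [0.5272 0.023  0.0945]
head [0.5006 0.0503 0.0909]
end [0.4597 0.1107 0.0882]
nut [0.5222 0.0244 0.0936]
head [0.4991 0.0491 0.0888]
end [0.4592 0.1104 0.0871]
```

View pics/k.png

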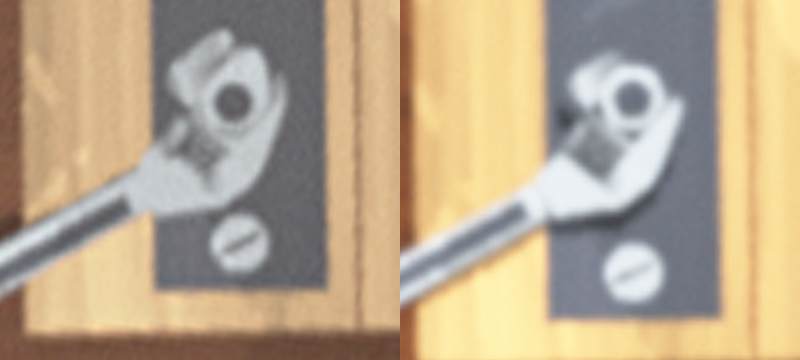

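The final view shows the wrench flat on the timber with the nut fully in its mouth. The handle yaw is now about -60° (it was about -1°), and the gripper is clear. I'll hand in.

```bash
python3 -c "
from h import *
print(ctrl.hand_in())"
```

```text
the job is handed in; nothing more can be done
None
```

I set the wrench flat round the nut, closed its jaws, turned the nut clockwise by about one flat, let go and handed the job in at 23 s. The hand-in gives no verdict.

- **Fit:** I slid the mouth round the nut until it touched the fixed jaw, then stroked the worm with the closed fingertips. The drag rose from about 4 N to a steady 11 N, which I took as the worm stalling with the jaws snug. That last stretch pressed at about 20 N, above the 8 to 15 N you gave. I couldn't read the jaw gap directly; the pictures show both jaws against the nut.
- **Turn:** I re-gripped the handle and swung it 61° about the nut's axis, with horizontal forces of about 5 to 7.5 N. The handle's direction went from about -1° to about -60° in the top view, so about 1.03 rad if the nut followed exactly. I saw nut and wrench turn together but did not measure the nut's own angle again.
- **Final state:** Camera depth puts the head top at about 90 mm and the handle top at 87 to 88 mm, so the wrench lies flat. The nut is in its mouth, and the gripper was raised clear.
- **Bystanders:** The arm was not moved near the mallet, wedge or tin. I took no final picture of them to confirm.
- **Measurement disagreement:** The two cameras differed by about 2.5 mm on the nut's position along x, so I used the mean.

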